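# Feel a sander spindle's end float and take it up with a slotted spacer

### The job

The small disc-sander head was put back together without its thrust spacer, so its shaft slides endways. Take the spool knob on the shaft's end, gently push the shaft in until its collar bears firmly on the bearing, then pull it out until it bears firmly on its other stop, to feel how much end float there is, and leave it pulled out. From the rack hang the thickest single slotted spacer that will go in over the shaft, tab up, in the gap between bearing and collar, then push the shaft in firmly so that the spacer is nipped and less than about 4 mm of float is left; leave the other two spacers on the rack.

Things in the scene. Friction and masses are not known exactly. Their poses are not given: they have to be found in the camera images.
- stand: Fixed sander head on a 130 x 160 x 15 mm plywood base; origin under the base's centre, z up. The 18 mm shaft runs along its y, 78 mm above the bench, spool knob at the -y end, 92 mm wooden disc at the +y end. Two grey box bearings, each 46 (x) x 22 (y) mm, tops 96 mm above the bench: the knob-side one spans y = -61 to -39 mm, the other +39 to +61 mm.
- bearing_face (a point): Centre, on the shaft's axis, of the outer (-y) face of the knob-side bearing; axes as stand. The spacer goes between it and the collar, a ring 34 mm in diameter, 12 mm thick, clamped fast on the shaft before the knob, at a place that differs each time: the end float (gap from this face to the collar with the shaft pulled right out) is an unknown 6 to 14.5 mm.
- knob (a point): Centre of the dark spool knob on the shaft's end, on the axis: ribbed barrel 30 mm in diameter, 30 mm long, between two flanges 42 mm in diameter, 5 mm thick; grip the barrel from above across its diameter (pads may slip along it as far as a flange). 73 mm from bearing_face with the shaft right out; 26 mm or more of bare shaft lies between collar and knob. Turns with the shaft.
- arbor (a joint): How far the shaft is pushed in, m: 0 pulled right out (pulley boss bears on the knob-side bearing's inner face), growing along the stand's +y (knob towards bearing) until the collar, or a spacer in between, bears on the bearing; with no spacer it then equals the end float. Starts in between; 2.5 N friction, stays where left, turns freely. Over 60 N bruises a stop or spacer.
- spacer_thin: Thinnest slotted spacer, steel, 5 mm thick along its y: a horseshoe 56 mm wide (x), slot 20.5 mm wide, open downward. Origin: mid-thickness, on the axis of the 18 mm rod or shaft it hangs on. Above it: slot top 9 mm, shoulders 20 mm, tab (14 mm wide in x) to 52 mm; below: legs to 40 mm, the last 8 mm tapered. Grip the tab across x, fingertips over 20 mm above the origin to clear the bearing.
- spacer_mid: Middle slotted spacer, steel, 8 mm thick along its y: a horseshoe 56 mm wide (x), slot 20.5 mm wide, open downward. Origin: mid-thickness, on the axis of the 18 mm rod or shaft it hangs on. Above it: slot top 9 mm, shoulders 20 mm, tab (14 mm wide in x) to 52 mm; below: legs to 40 mm, the last 8 mm tapered. Grip the tab across x, fingertips over 20 mm above the origin to clear the bearing.
- spacer_thick: Thickest slotted spacer, steel, 11 mm thick along its y: a horseshoe 56 mm wide (x), slot 20.5 mm wide, open downward. Origin: mid-thickness, on the axis of the 18 mm rod or shaft it hangs on. Above it: slot top 9 mm, shoulders 20 mm, tab (14 mm wide in x) to 52 mm; below: legs to 40 mm, the last 8 mm tapered. Grip the tab across x, fingertips over 20 mm above the origin to clear the bearing.
- rack: Fixed wooden rack, base 70 x 210 x 14 mm, with a steel rod 18 mm in diameter along its y, 62 mm above the bench, between two round-topped ends (tops 84 mm). Origin: centre of its underside. The three spacers hang on the rod about 50 mm apart in shuffled order, their x and y along the rack's, tabs up, lead ends of the legs down.

How it is judged (in metres and radians):
On the way, in this order (a step that is already met when the one before it is completed fails the run):
1. the shaft is pushed in until its collar bears on the bearing with more than 4 N (contact force between arbor and stand_c0 above 4 N and value of joint arbor above 0.0052 m), for 0.15 s.
2. the shaft is pulled out until its other stop bears with more than 4 N (contact force between arbor and stand_c0 above 4 N and value of joint arbor below 0.002 m), for 0.15 s.
3. one spacer hangs on the shaft between bearing and collar, tab up (((horizontal distance between spacer_thin and bearing_face below 0.013 m and y of spacer_thin in the frame of stand below -0.062 m and z of spacer_thin in the frame of stand between 0.074 and 0.081 m and angle between spacer_thin's own z axis and vertical below 0.2 rad) or (horizontal distance between spacer_mid and bearing_face below 0.013 m and y of spacer_mid in the frame of stand below -0.062 m and z of spacer_mid in the frame of stand between 0.074 and 0.081 m and angle between spacer_mid's own z axis and vertical below 0.2 rad) or (horizontal distance between spacer_thick and bearing_face below 0.013 m and y of spacer_thick in the frame of stand below -0.062 m and z of spacer_thick in the frame of stand between 0.074 and 0.081 m and angle between spacer_thick's own z axis and vertical below 0.2 rad))), for 0.2 s.
4. the shaft is pushed in so that the spacer is nipped against the bearing with more than 4 N, with less than 4.5 mm of float left (((horizontal distance between spacer_thin and bearing_face below 0.013 m and y of spacer_thin in the frame of stand below -0.062 m and z of spacer_thin in the frame of stand between 0.074 and 0.081 m and angle between spacer_thin's own z axis and vertical below 0.2 rad and contact force between spacer_thin and arbor above 4 N and contact force between spacer_thin and stand_c0 above 4 N and value of joint arbor below 0.0045 m) or (horizontal distance between spacer_mid and bearing_face below 0.013 m and y of spacer_mid in the frame of stand below -0.062 m and z of spacer_mid in the frame of stand between 0.074 and 0.081 m and angle between spacer_mid's own z axis and vertical below 0.2 rad and contact force between spacer_mid and arbor above 4 N and contact force between spacer_mid and stand_c0 above 4 N and value of joint arbor below 0.0045 m) or (horizontal distance between spacer_thick and bearing_face below 0.013 m and y of spacer_thick in the frame of stand below -0.062 m and z of spacer_thick in the frame of stand between 0.074 and 0.081 m and angle between spacer_thick's own z axis and vertical below 0.2 rad and contact force between spacer_thick and arbor above 4 N and contact force between spacer_thick and stand_c0 above 4 N and value of joint arbor below 0.0045 m))), for 0.15 s.
At the end, for the whole second after the job is handed in: One spacer hangs at rest on the shaft between bearing face and collar (centre within 13 mm of the face, height within 4 mm, tab within 0.2 rad of upright), the shaft is no more than 4.5 mm from its pulled-out stop, and the other two spacers hang on the rack within 30 mm of where they were (value of joint arbor below 0.0045 m and velocity of joint arbor below 0.005 m/s and ((horizontal distance between spacer_thin and bearing_face below 0.013 m and y of spacer_thin in the frame of stand below -0.062 m and z of spacer_thin in the frame of stand between 0.074 and 0.081 m and angle between spacer_thin's own z axis and vertical below 0.2 rad and linear speed of spacer_thin below 0.02 m/s and distance of each of spacer_mid, spacer_thick from where it was at the start of the episode below 0.03 m) or (horizontal distance between spacer_mid and bearing_face below 0.013 m and y of spacer_mid in the frame of stand below -0.062 m and z of spacer_mid in the frame of stand between 0.074 and 0.081 m and angle between spacer_mid's own z axis and vertical below 0.2 rad and linear speed of spacer_mid below 0.02 m/s and distance of each of spacer_thin, spacer_thick from where it was at the start of the episode below 0.03 m) or (horizontal distance between spacer_thick and bearing_face below 0.013 m and y of spacer_thick in the frame of stand below -0.062 m and z of spacer_thick in the frame of stand between 0.074 and 0.081 m and angle between spacer_thick's own z axis and vertical below 0.2 rad and linear speed of spacer_thick below 0.02 m/s and distance of each of spacer_thin, spacer_mid from where it was at the start of the episode below 0.03 m))); the robot touches nothing.
It fails at once if a shaft stop is rammed with more than 60 N (contact force between arbor and stand_c0 above 60 N).
It fails at once if a spacer is crushed against the bearing or jammed with more than 60 N (contact force between any of spacer_thin, spacer_mid, spacer_thick and stand_c0 above 60 N).
It also fails if it takes over 64 s, if anything falls off the work surface, if the arm or the gripper's body presses on something with over 40 N, if the wrist force passes 120 N, or if a joint passes its speed limit or range.

### The arm

A 6-joint arm with a two-finger parallel gripper is mounted at the origin on a cart in front of the work surface, level with it; the furniture and walls round the work are solid. World frame = base frame: x ahead of the robot, y to its left, z up, the work surface at z = 0. Lengths are in m, angles in degrees, forces in N, time in s.
With the tool pointing down it reaches from about 0.35 to 0.875 m from the base axis. Payload 4.2 kg.
Tool frame: the origin (TCP) lies at the very end of the fingers, on their centre line; the grasp point (between the pads) lies 19 mm behind it; z points along the fingers, y is the line along which they close (so a half turn about z gives the same grasp; the last joint's range is limited). The gripper opens to 87 mm and grips with 3 to 60 N. Pads are 19 mm wide; open, the fingers measure 117 mm over their backs; the gripper's body (75 mm by 190 mm) begins 51 mm behind the grasp point.
Start: joints at [-54.11, 22.042, 0.453, 0, -68.411, -14.817], TCP at [0.225, -0.583, 0.223] pointing down, gripper open.
Joint ranges: [-179.83, 179.83], [-69.29, 118.12], [-61.27, 80.66], [-181.25, 117.63], [-171.15, -9.14], [-177.46, 177.46]. Speed limits (degrees/s): [159.86, 159.86, 180, 180, 180, 180].

### API

Orientations are given as a 3x3 rotation matrix whose columns are the frame's x, y, z axes.
In Python, from station import monitor, cams, ticket gives the robot as it stands.
- The arm moves only by the tool drive_tool, never from a script. Its argument "moves" is a list of rows, each an object with "delta_pos": the shift along the tool's x, y, z in mm, a list of three; "turn": the turn about the tool's z in rad; "claw": the opening, from 0 (shut) to 1 (fully open). A call has 1 to 12 rows; each row shifts and turns the commanded pose from where the row before left it, along the tool's axes as they then stand; what a row does not reach is not made up. A row lasts 1/8 s, in which the tool goes at most 62.5 mm and 10.7 degrees, less where a joint would pass 70% of its speed; a pose out of reach is approached as far as the arm can. A call is refused whole if a number of a shift passes 62.5 or a number of a turn 0.188, either way. A call with a gripper value outside its range is refused whole. The fingers move at their own pace and stop on an object; the grip force is fixed at half the most. Time passes only in rows, so rows that do not move let the fingers close. It gives the time, the measured TCP pose, the force, the opening and the grip force at its end, in the units of the state.
- monitor.sense(): the state, without advancing time (a new reading comes with each control period).
- cams.capture(name): name is "scene" or "top"; returns a dict with "color" (400x640x3 uint8, red, green, blue), "range_z" (400x640 float32, m along the optical axis (not along the pixel's ray), 0 where there is no reading), "vertical_fov" (degrees; the focal length in pixels is half the picture's height over the tangent of half this angle, whatever the lens; pixels are square), "cx", "cy" (the principal point, pixels), "dist" ([k1, k2, p1, p2, k3] as OpenCV has them; the pictures are not rectified), "extrinsics" (4x4, takes a point from camera to world coordinates). Camera axes: x right, y down, z forward; pixel columns grow to the right and rows downward; lengths in m; the calibration is good to about 2 mm. A picture is of the moment at which its call begins.
- ticket.finish_job(): hands the job in; it is judged then, once.
The state is a dict: "time_s": time; "joints": joint angles; "joint_velocities": joint speeds; "effort": joint torques, N m; "tcp_pos": TCP position; "ee_rot": TCP orientation; "wrist_force": force on the tool from outside, world axes, zero at the start; "moment": the same for the moment, N m; "gripper_width": opening from 0.0 (shut) to 1.0 (fully open); "gripper_force": force on a finger pad.
Only numpy, scipy, OpenCV 4.12 (cv2) and the standard library are available. Lean on these libraries where they do the work, as an engineer would, in place of code of your own. Each camera call takes 0.05 s, during which the arm holds its last target. There are 200 camera calls.

## Working session

There is one attempt and no reset: what is moved stays moved. The work goes in short steps, Python scripts to look and compute and a tool call to move; the robot and the scene stay as the last step left them, time stands still between calls to the robot, and variables do not carry over. Pictures are saved under pics/ and viewed, at most 10 in all, crops included, and the job is handed in when it is done.

Besides the shell and the picture viewer there is one more tool, called as name(argument=value, ...) on one line, values as JSON. drive_tool: Moves the arm, as the interface text tells. Its arguments: {"type":"object","properties":{"moves":{"type":"array","items":{"type":"object","properties":{"delta_pos":{"type":"array","items":{"type":"number"}},"turn":{"type":"number"},"claw":{"type":"number"}}}}},"required":["moves"]}

```bash
mkdir -p pics; cat > h.py <<'E'
import numpy as np, cv2, pickle
from station import monitor, cams, ticket
def cap(n):
    c=cams.capture(n); pickle.dump(c,open(n+'.pkl','wb')); return c
def load(n): return pickle.load(open(n+'.pkl','rb'))
def cloud(c):
    h,w=c['range_z'].shape; f=h/2/np.tan(np.radians(c['vertical_fov'])/2)
    K=np.array([[f,0,c['cx']],[0,f,c['cy']],[0,0,1.]])
    u,v=np.meshgrid(np.arange(w),np.arange(h))
    p=cv2.undistortPoints(np.stack([u,v],-1).reshape(-1,1,2).astype(float),K,np.array(c['dist'],float)).reshape(h,w,2)
    z=c['range_z'][...,None]; P=np.concatenate([p*z,z],-1)
    E=np.array(c['extrinsics']); return P@E[:3,:3].T+E[:3,3]
def save(n,img,scale=1):
    cv2.imwrite('pics/'+n,cv2.resize(cv2.cvtColor(img,cv2.COLOR_RGB2BGR),None,fx=scale,fy=scale,interpolation=cv2.INTER_CUBIC))
E
python3 - <<'E'
from h import *
for n in ('top','scene'):
    c=cap(n); save(n+'0.png',c['color']); print(n,np.round(c['extrinsics'],3).tolist(),c['vertical_fov'])
s=monitor.sense(); print(s)
E
```

```text
top [[0.017, -0.996, 0.09, 0.475], [-1.0, -0.018, -0.012, -0.163], [0.014, -0.089, -0.996, 1.109], [0.0, 0.0, 0.0, 1.0]] 42.68966168714016
scene [[-0.869, -0.354, 0.345, 0.229], [-0.494, 0.604, -0.625, 0.465], [0.013, -0.714, -0.7, 0.776], [0.0, 0.0, 0.0, 1.0]] 48.54218973870943
{'time_s': 0.1, 'joints': array([-5.41101231e+01,  2.20869536e+01,  3.86851185e-01, -2.50881047e-02,
       -6.84104412e+01, -1.48183007e+01]), 'joint_velocities': array([ 0.02909153, -0.0236677 ,  0.17436089,  0.06011878,  0.00651756,
       -0.0709685 ]), 'effort': array([-3.78606037e-04, -3.91689456e+01,  1.87934643e+01,  4.23189595e+00,
        1.34730869e-02, -6.18108879e-05]), 'tcp_pos': array([ 0.22454683, -0.58269144,  0.2215581 ]), 'ee_rot': array([[-9.33190027e-01, -3.59382432e-01, -8.01169269e-04],
       [-3.59383311e-01,  9.33188293e-01,  1.80170831e-03],
       [ 1.00139468e-04,  1.96926309e-03, -9.99998056e-01]]), 'wrist_force': array([ 0.81819009, -0.56022472,  0.39321974]), 'moment': array([-0.04331716,  0.0155525 ,  0.00308614]), 'gripper_force': 0.0, 'gripper_width': 0.9994459986778815}
```

View pics/top0.png

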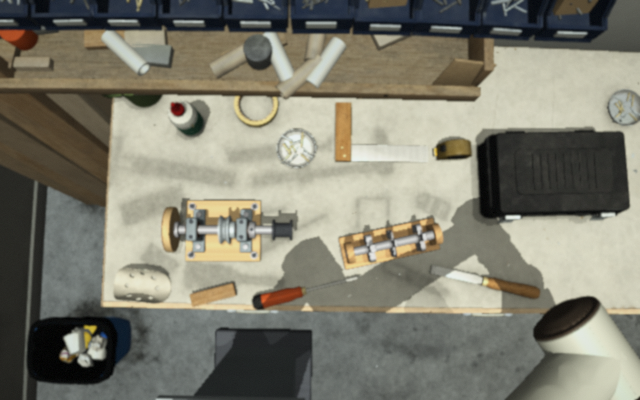

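View pics/scene0.png

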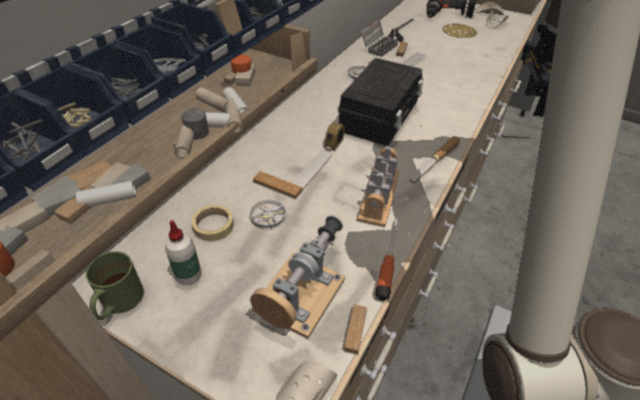

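Top view: stand at about (222,230) with knob at (283,230) and disc at (172,230); rack at (390,242) with spacers around (368,247), (390,243), (415,238). The scene view shows the same from the disc side.

```bash
python3 - <<'E'
from h import *
t=load('top');a=t['color'][190:270,155:300];b=t['color'][210:275,330:450]
img=np.zeros((400+325+0,725,3),np.uint8)
A=cv2.resize(a,None,fx=5,fy=5,interpolation=2);B=cv2.resize(b,None,fx=5,fy=5,interpolation=2)
save('crop1.png',A);save('crop2.png',B)
P=cloud(t);Q=cloud(load('scene'))
def sel(P,x,y,z): 
    m=(P[...,0]>x[0])&(P[...,0]<x[1])&(P[...,1]>y[0])&(P[...,1]<y[1])&(P[...,2]>z[0])&(P[...,2]<z[1]);return P[m]
for n,(u,v) in dict(knob=(283,230),rack=(390,242),disc=(172,230),base=(250,215)).items(): print(n,P[v,u].round(4))
print('bench',np.median(P[140:150,300:330,2]))
np.set_printoptions(suppress=True,linewidth=200)
for nm,C in(('top',P),('scene',Q)):
  k=P[230,283]
  # rows along stand: height profile by y slice
  S=sel(C,(k[0]-.06,k[0]+.06),(k[1]-.04,k[1]+.28),(.03,.16))
  print(nm,len(S))
  for y0 in np.arange(k[1]-.04,k[1]+.27,.01):
    s=S[(S[:,1]>=y0)&(S[:,1]<y0+.01)]
    if len(s)>3:
      h=s[s[:,2]>s[:,2].max()-.02]; print(round(y0+.005,3),len(s),'zmax',s[:,2].max().round(4),'x',h[:,0].min().round(4),h[:,0].max().round(4),np.median(h[:,0]).round(4))
E
```

```text
knob [ 0.5104 -0.1094  0.0962]
rack [ 0.4908 -0.3265  0.0658]
disc [0.5062 0.1106 0.0956]
base [ 0.5437 -0.0343  0.0191]
bench 0.00201073590308809
top 2722
-0.124 67 zmax 0.1017 x 0.493 0.5311 0.5114
-0.114 73 zmax 0.0967 x 0.497 0.525 0.5106
-0.104 73 zmax 0.0972 x 0.4968 0.5248 0.5104
-0.094 90 zmax 0.1043 x 0.4924 0.5304 0.5103
-0.084 50 zmax 0.1005 x 0.4924 0.5303 0.5122
-0.074 40 zmax 0.0907 x 0.5041 0.5183 0.5111
-0.064 45 zmax 0.0909 x 0.5039 0.5203 0.5119
-0.054 69 zmax 0.0961 x 0.4958 0.5281 0.5114
-0.044 84 zmax 0.0988 x 0.4956 0.5279 0.5111
-0.034 135 zmax 0.1002 x 0.4892 0.5327 0.5109
-0.024 137 zmax 0.1022 x 0.489 0.5328 0.5108
-0.014 89 zmax 0.0993 x 0.489 0.5323 0.5105
-0.004 149 zmax 0.1088 x 0.4828 0.5365 0.5085
0.006 103 zmax 0.1086 x 0.4866 0.5364 0.5098
0.016 120 zmax 0.1095 x 0.4844 0.536 0.5097
0.026 37 zmax 0.0901 x 0.5022 0.5185 0.5101
0.036 46 zmax 0.0908 x 0.502 0.5183 0.5099
0.046 43 zmax 0.0909 x 0.5018 0.5182 0.5098
0.056 48 zmax 0.0965 x 0.5017 0.5181 0.5096
0.066 215 zmax 0.0993 x 0.4873 0.5318 0.509
0.076 145 zmax 0.1007 x 0.487 0.5309 0.5089
0.086 51 
[... 631 characters left out ...]
4 79 zmax 0.0982 x 0.4863 0.5305 0.5053
-0.024 138 zmax 0.1 x 0.486 0.5311 0.5056
-0.014 155 zmax 0.0983 x 0.4864 0.5305 0.5033
-0.004 32 zmax 0.1073 x 0.4838 0.5357 0.4992
0.006 178 zmax 0.1082 x 0.4824 0.5337 0.5048
0.016 323 zmax 0.1089 x 0.4819 0.5329 0.5061
0.026 40 zmax 0.0893 x 0.4993 0.5271 0.5059
0.036 42 zmax 0.0895 x 0.4993 0.5154 0.5055
0.046 44 zmax 0.0877 x 0.4993 0.5161 0.5053
0.056 29 zmax 0.0878 x 0.4989 0.5143 0.5059
0.066 88 zmax 0.0988 x 0.4853 0.528 0.5044
0.076 176 zmax 0.0987 x 0.4842 0.5305 0.5038
0.086 212 zmax 0.0981 x 0.4848 0.5303 0.505
0.106 10 zmax 0.1225 x 0.472 0.51 0.4883
0.116 252 zmax 0.1255 x 0.4695 0.5418 0.4982
0.126 953 zmax 0.1255 x 0.4701 0.5411 0.504
```

View crops.

View pics/crop1.png

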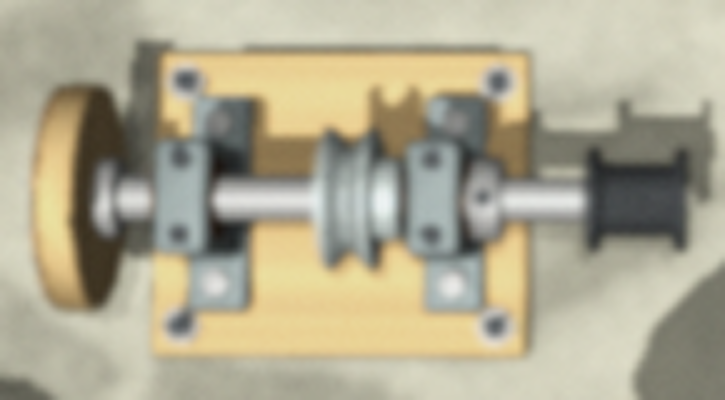

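View pics/crop2.png

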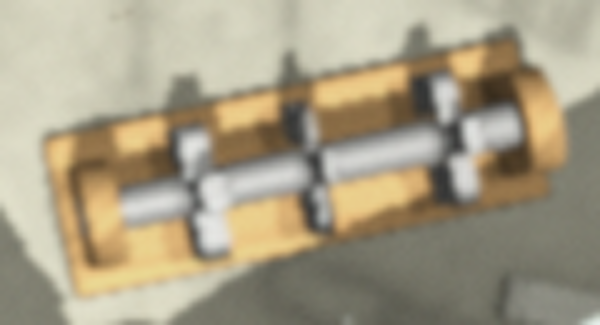

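```bash
python3 - <<'E'
from h import *
np.set_printoptions(suppress=True,linewidth=200)
P=cloud(load('top'));Q=cloud(load('scene'))
# rack: points z>0.03 ; spacers tab tops z~0.114
for nm,C in(('top',P),('scene',Q)):
  S=C[(C[...,0]>.42)&(C[...,0]<.56)&(C[...,1]>-.45)&(C[...,1]<-.20)&(C[...,2]>.092)]
  o=np.argsort(S[:,1]);S=S[o]
  cl=np.split(S,np.where(np.diff(S[:,1])>.012)[0]+1)
  for c in cl:
    if len(c)>4: print(nm,'tab n',len(c),'med',np.median(c,0).round(4),'min',c.min(0).round(4),'max',c.max(0).round(4))
  R=C[(C[...,0]>.42)&(C[...,0]<.56)&(C[...,1]>-.45)&(C[...,1]<-.20)&(C[...,2]>.009)&(C[...,2]<.021)]
  r=cv2.minAreaRect((R[:,:2]*1000).astype(np.float32));print(nm,'rack base',r)
  R=C[(C[...,0]>.42)&(C[...,0]<.60)&(C[...,1]>-.15)&(C[...,1]<.2)&(C[...,2]>.010)&(C[...,2]<.022)]
  r=cv2.minAreaRect((R[:,:2]*1000).astype(np.float32));print(nm,'stand base',r)
# profile along stand at 2mm: median z along axis line
for nm,C in(('top',P),('scene',Q)):
  ax=.5104
  S=C[(abs(C[...,0]-(.5098-.0105*(C[...,1])))<.006)&(C[...,1]>-.14)&(C[...,1]<.0)&(C[...,2]>.03)]
  print(nm,[(round(y,3),round(float(S[abs(S[:,1]-y)<.0011,2].max())*1000,1)) for y in np.arange(-.138,.0,.002) if (abs(S[:,1]-y)<.0011).any()])
E
```

```text
top tab n 46 med [ 0.501  -0.3841  0.1128] min [ 0.4949 -0.3901  0.0922] max [ 0.5087 -0.3807  0.1184]
top tab n 31 med [ 0.4883 -0.3284  0.1122] min [ 0.4824 -0.3327  0.0935] max [ 0.4944 -0.3261  0.1182]
top tab n 47 med [ 0.4778 -0.2835  0.1133] min [ 0.4719 -0.2899  0.0926] max [ 0.4837 -0.278   0.1204]
top rack base ((463.0718688964844, -337.1031188964844), (127.7888412475586, 210.6289825439453), 11.551460266113281)
top stand base ((504.6977844238281, 72.6459732055664), (143.4748077392578, 267.5425720214844), 6.247781753540039)
scene tab n 49 med [ 0.4994 -0.3822  0.1043] min [ 0.4925 -0.39    0.0921] max [ 0.5066 -0.3775  0.1139]
scene tab n 47 med [ 0.4856 -0.3271  0.1034] min [ 0.4795 -0.3331  0.0927] max [ 0.4931 -0.3234  0.1143]
scene tab n 63 med [ 0.4759 -0.2812  0.1067] min [ 0.4689 -0.2903  0.0927] max [ 0.4826 -0.2759  0.1161]
scene rack base ((460.4013671875, -336.4547424316406), (125.72543334960938, 209.02110290527344), 12.972970008850098)
scene stand base ((498.99371337890625, 73.26283264160156), (143.45765686035156, 264.6058044433594), 4.40519380569458)
top [(np.fl
[... 2673 characters left out ...]
8.1), (np.float64(-0.06), 88.1), (np.float64(-0.058), 87.9), (np.float64(-0.052), 95.0), (np.float64(-0.05), 95.9), (np.float64(-0.048), 95.8), (np.float64(-0.046), 95.4), (np.float64(-0.044), 97.1), (np.float64(-0.042), 99.2), (np.float64(-0.04), 96.4), (np.float64(-0.038), 95.2), (np.float64(-0.036), 95.8), (np.float64(-0.034), 96.6), (np.float64(-0.032), 97.0), (np.float64(-0.03), 97.2), (np.float64(-0.028), 96.9), (np.float64(-0.026), 97.4), (np.float64(-0.024), 98.6), (np.float64(-0.022), 97.5), (np.float64(-0.02), 97.5), (np.float64(-0.018), 98.3), (np.float64(-0.016), 97.1), (np.float64(-0.014), 94.8), (np.float64(-0.012), 95.1), (np.float64(-0.01), 95.7), (np.float64(-0.002), 106.1)]
```

Crop 1: bearing (405–462), collar right next to it (465–500), knob (587–690) – in enlarged pixels; the crop 2 middle spacer (315,165) is clearly the thinnest; left (200,190) vs right (450,140) to be told apart later.

drive_tool(moves=[{"turn":-0.152,"claw":1},{"turn":-0.152},{"turn":-0.152},{"turn":-0.152},{"turn":-0.152},{"turn":-0.152},{"turn":-0.152},{"turn":-0.152}])

```text
invalid input
```

drive_tool(moves=[{"delta_pos":[-40,-24,0]},{"delta_pos":[-40,-24,0]},{"delta_pos":[-40,-24,0]},{"delta_pos":[-40,-24,0]},{"delta_pos":[-40,-24,0]},{"delta_pos":[-40,-24,0]},{"delta_pos":[-40,-24,0]},{"delta_pos":[-40,-24,0]},{"delta_pos":[-40,-24,0]},{"delta_pos":[-40,-24,0]},{"delta_pos":[-40,-24,0]},{"delta_pos":[-36,-22,0]}])

```text
invalid input
```

drive_tool(moves=[{}])

```text
invalid input
```

```bash
python3 - <<'E'
from h import *
np.set_printoptions(suppress=True,linewidth=200)
# thickness along rod of tab/legs clusters, both cams
yax=np.array([-.2247,.9744]);xax=np.array([.9744,.2247])
for n in('top','scene'):
  C=cloud(load(n));Pt=C.reshape(-1,3)
  o=np.array([.4895,-.333])
  for nm,c in(('L',(.4778,-.2835)),('M',(.4890,-.330)),('R',(.501,-.384))):
    d=Pt[:,:2]-np.array(c);a=d@yax;b=d@xax
    for lab,m in(('tabtop',(abs(b)<.012)&(Pt[:,2]>(.110 if n=='top' else .106))),('shoulder',(abs(b)>.012)&(abs(b)<.026)&(Pt[:,2]>.068)&(Pt[:,2]<.09))):
      k=m&(abs(a)<.02); print(n,nm,lab,k.sum(),(np.percentile(a[k],[5,50,95])*1000).round(1),a[k].std().round(5), 'b',(np.percentile(b[k],[2,50,98])*1000).round(1))
E
```

```text
top L tabtop 37 [-5.5 -0.5  4.3] 0.00324 b [-6.6 -0.9  5.8]
top L shoulder 85 [-5.8 -0.1  4.7] 0.00346 b [-25.8 -12.1  25.5]
top M tabtop 20 [-1.7  0.9  3.1] 0.00157 b [-6.8 -0.6  5.6]
top M shoulder 51 [-1.7  1.6  3.2] 0.00171 b [-24.8  12.2  24.8]
top R tabtop 32 [-5.8 -1.6  1.9] 0.00261 b [-6.7  0.1  6.3]
top R shoulder 77 [-6.1 -1.3  2.3] 0.00283 b [-25.7 -12.6  25. ]
scene L tabtop 32 [-5.4  1.9  5.6] 0.00331 b [-7.9 -1.8  4.9]
scene L shoulder 82 [-6.3  3.1  5.7] 0.00373 b [-25.2 -13.4  24.2]
scene M tabtop 19 [1.6 3.7 6.4] 0.00169 b [-8.7 -3.4  3.5]
scene M shoulder 57 [-1.9  1.9  4.1] 0.00183 b [-25.1 -12.1  24.3]
scene R tabtop 21 [-3.6  1.5  3.6] 0.00256 b [-8.  -0.6  5. ]
scene R shoulder 60 [-5.3  2.2  6. ] 0.00349 b [-25.4 -13.   24.9]
```

Left (y≈-0.283) is thick, right (y≈-0.384) mid, middle thin. Rows need all fields, it seems.

drive_tool(moves=[{"delta_pos":[0,0,0],"turn":-0.152,"claw":1},{"delta_pos":[0,0,0],"turn":-0.152,"claw":1},{"delta_pos":[0,0,0],"turn":-0.152,"claw":1},{"delta_pos":[0,0,0],"turn":-0.152,"claw":1},{"delta_pos":[0,0,0],"turn":-0.152,"claw":1},{"delta_pos":[0,0,0],"turn":-0.152,"claw":1},{"delta_pos":[0,0,0],"turn":-0.152,"claw":1},{"delta_pos":[0,0,0],"turn":-0.152,"claw":1}])

```text
time_s: 1.1
tcp_pos: [0.2246, -0.5829, 0.2219]
ee_rot: [[0.018, -1.0, -0.001], [-1.0, -0.018, 0.001], [-0.001, 0.0, -1.0]]
wrist_force: [0.3, -0.5, 0.3]
gripper_width: 0.995
gripper_force: 0.0
```

drive_tool(moves=[{"delta_pos":[-40,-24,0],"turn":0,"claw":1},{"delta_pos":[-40,-24,0],"turn":0,"claw":1},{"delta_pos":[-40,-24,0],"turn":0,"claw":1},{"delta_pos":[-40,-24,0],"turn":0,"claw":1},{"delta_pos":[-40,-24,0],"turn":0,"claw":1},{"delta_pos":[-40,-24,0],"turn":0,"claw":1},{"delta_pos":[-40,-24,0],"turn":0,"claw":1},{"delta_pos":[-40,-24,0],"turn":0,"claw":1},{"delta_pos":[-40,-24,0],"turn":0,"claw":1},{"delta_pos":[-38,-24,0],"turn":0,"claw":1},{"delta_pos":[-38,-24,0],"turn":0,"claw":1},{"delta_pos":[-36,-22,0],"turn":0,"claw":1}])

```text
time_s: 2.6
tcp_pos: [0.5049, -0.106, 0.2222]
ee_rot: [[0.013, -1.0, -0.001], [-1.0, -0.013, 0.0], [-0.0, 0.001, -1.0]]
wrist_force: [0.6, -0.4, 0.3]
gripper_width: 1.001
gripper_force: 0.0
```

drive_tool(moves=[{"delta_pos":[0,0,0],"turn":0,"claw":1},{"delta_pos":[0,0,0],"turn":0,"claw":1}])

```text
time_s: 2.85
tcp_pos: [0.5041, -0.1075, 0.2221]
ee_rot: [[0.013, -1.0, -0.001], [-1.0, -0.013, 0.0], [-0.0, 0.001, -1.0]]
wrist_force: [-0.7, -0.4, -0.8]
gripper_width: 1.005
gripper_force: 0.0
```

drive_tool(moves=[{"delta_pos":[-2.5,-6,30],"turn":0,"claw":1},{"delta_pos":[0,0,40],"turn":0,"claw":1},{"delta_pos":[0,0,40],"turn":0,"claw":1},{"delta_pos":[0,0,30],"turn":0,"claw":1},{"delta_pos":[0,0,22],"turn":0,"claw":1},{"delta_pos":[0,0,0],"turn":0,"claw":1},{"delta_pos":[0,0,0],"turn":0,"claw":1}])

```text
time_s: 3.72
tcp_pos: [0.511, -0.1055, 0.0615]
ee_rot: [[0.012, -1.0, 0.002], [-1.0, -0.012, -0.0], [0.0, -0.002, -1.0]]
wrist_force: [-0.1, -0.3, 0.5]
gripper_width: 1.004
gripper_force: 0.0
```

Down over the knob; close.

drive_tool(moves=[{"delta_pos":[0,0,1],"turn":0,"claw":0.6},{"delta_pos":[0,0,0],"turn":0,"claw":0.45},{"delta_pos":[0,0,0],"turn":0,"claw":0.3},{"delta_pos":[0,0,0],"turn":0,"claw":0.2},{"delta_pos":[0,0,0],"turn":0,"claw":0.2},{"delta_pos":[0,0,0],"turn":0,"claw":0.2},{"delta_pos":[0,0,0],"turn":0,"claw":0.2}])

```text
time_s: 4.6
tcp_pos: [0.5104, -0.1049, 0.0595]
ee_rot: [[0.013, -1.0, -0.001], [-1.0, -0.013, 0.0], [-0.0, 0.001, -1.0]]
wrist_force: [-1.0, 1.1, 0.7]
gripper_width: 0.339
gripper_force: 30.0
```

drive_tool(moves=[{"delta_pos":[-1,0,0],"turn":0,"claw":0.2},{"delta_pos":[-1,0,0],"turn":0,"claw":0.2}])

```text
time_s: 4.85
tcp_pos: [0.5103, -0.1032, 0.0595]
ee_rot: [[0.013, -1.0, -0.0], [-1.0, -0.013, -0.0], [0.0, 0.0, -1.0]]
wrist_force: [-0.1, -2.2, -0.0]
gripper_width: 0.336
gripper_force: 30.0
```

drive_tool(moves=[{"delta_pos":[-1,0,0],"turn":0,"claw":0.2},{"delta_pos":[0,0,0],"turn":0,"claw":0.2}])

```text
time_s: 5.1
tcp_pos: [0.5103, -0.1019, 0.0595]
ee_rot: [[0.013, -1.0, -0.0], [-1.0, -0.013, -0.0], [0.0, 0.0, -1.0]]
wrist_force: [-1.0, -2.9, -0.0]
gripper_width: 0.339
gripper_force: 30.0
```

drive_tool(moves=[{"delta_pos":[-1,0,0],"turn":0,"claw":0.2},{"delta_pos":[0,0,0],"turn":0,"claw":0.2}])

```text
time_s: 5.35
tcp_pos: [0.5103, -0.1013, 0.0595]
ee_rot: [[0.013, -1.0, -0.001], [-1.0, -0.013, -0.001], [0.001, 0.001, -1.0]]
wrist_force: [-0.1, -5.2, 0.4]
gripper_width: 0.339
gripper_force: 30.0
```

drive_tool(moves=[{"delta_pos":[-1,0,0],"turn":0,"claw":0.2},{"delta_pos":[0,0,0],"turn":0,"claw":0.2}])

```text
time_s: 5.6
tcp_pos: [0.5103, -0.1011, 0.0595]
ee_rot: [[0.013, -1.0, -0.001], [-1.0, -0.013, -0.002], [0.002, 0.001, -1.0]]
wrist_force: [-1.1, -10.0, -1.7]
gripper_width: 0.337
gripper_force: 30.0
```

drive_tool(moves=[{"delta_pos":[-0.7,0,0],"turn":0,"claw":0.2},{"delta_pos":[0,0,0],"turn":0,"claw":0.2}])

```text
time_s: 5.85
tcp_pos: [0.5103, -0.101, 0.0595]
ee_rot: [[0.013, -1.0, -0.001], [-1.0, -0.013, -0.002], [0.002, 0.001, -1.0]]
wrist_force: [0.3, -11.9, -2.4]
gripper_width: 0.334
gripper_force: 30.0
```

drive_tool(moves=[{"delta_pos":[2,0,0],"turn":0,"claw":0.2},{"delta_pos":[1.5,0,0],"turn":0,"claw":0.2},{"delta_pos":[1.5,0,0],"turn":0,"claw":0.2},{"delta_pos":[1,0,0],"turn":0,"claw":0.2},{"delta_pos":[0,0,0],"turn":0,"claw":0.2}])

```text
time_s: 6.48
tcp_pos: [0.5104, -0.105, 0.0595]
ee_rot: [[0.013, -1.0, -0.0], [-1.0, -0.013, 0.0], [-0.0, 0.0, -1.0]]
wrist_force: [-0.8, 2.2, 0.7]
gripper_width: 0.333
gripper_force: 30.0
```

drive_tool(moves=[{"delta_pos":[1,0,0],"turn":0,"claw":0.2},{"delta_pos":[0,0,0],"turn":0,"claw":0.2}])

```text
time_s: 6.72
tcp_pos: [0.5104, -0.1063, 0.0595]
ee_rot: [[0.013, -1.0, -0.0], [-1.0, -0.013, 0.0], [-0.0, 0.0, -1.0]]
wrist_force: [-2.7, 2.1, 0.8]
gripper_width: 0.337
gripper_force: 30.0
```

drive_tool(moves=[{"delta_pos":[1,0,0],"turn":0,"claw":0.2},{"delta_pos":[0,0,0],"turn":0,"claw":0.2}])

```text
time_s: 6.98
tcp_pos: [0.5104, -0.1074, 0.0595]
ee_rot: [[0.013, -1.0, -0.0], [-1.0, -0.013, -0.0], [0.0, 0.0, -1.0]]
wrist_force: [-2.5, 1.6, 0.9]
gripper_width: 0.34
gripper_force: 30.0
```

drive_tool(moves=[{"delta_pos":[1,0,0],"turn":0,"claw":0.2},{"delta_pos":[0,0,0],"turn":0,"claw":0.2}])

```text
time_s: 7.22
tcp_pos: [0.5104, -0.1084, 0.0595]
ee_rot: [[0.013, -1.0, -0.0], [-1.0, -0.013, -0.0], [0.0, 0.0, -1.0]]
wrist_force: [-2.6, 0.9, 0.1]
gripper_width: 0.335
gripper_force: 30.0
```

drive_tool(moves=[{"delta_pos":[1,0,0],"turn":0,"claw":0.2},{"delta_pos":[0,0,0],"turn":0,"claw":0.2}])

```text
time_s: 7.48
tcp_pos: [0.5104, -0.1089, 0.0595]
ee_rot: [[0.013, -1.0, -0.0], [-1.0, -0.013, 0.0], [-0.0, 0.0, -1.0]]
wrist_force: [-2.9, 4.0, 1.5]
gripper_width: 0.335
gripper_force: 30.0
```

drive_tool(moves=[{"delta_pos":[1,0,0],"turn":0,"claw":0.2},{"delta_pos":[0,0,0],"turn":0,"claw":0.2}])

```text
time_s: 7.72
tcp_pos: [0.5105, -0.1091, 0.0595]
ee_rot: [[0.013, -1.0, -0.0], [-1.0, -0.013, 0.001], [-0.001, 0.0, -1.0]]
wrist_force: [-3.1, 8.2, 3.2]
gripper_width: 0.336
gripper_force: 30.0
```

drive_tool(moves=[{"delta_pos":[1,0,0],"turn":0,"claw":0.2},{"delta_pos":[0,0,0],"turn":0,"claw":0.2}])

```text
time_s: 7.98
tcp_pos: [0.5105, -0.1093, 0.0595]
ee_rot: [[0.013, -1.0, 0.0], [-1.0, -0.013, 0.003], [-0.003, -0.0, -1.0]]
wrist_force: [-4.2, 12.2, 3.3]
gripper_width: 0.336
gripper_force: 30.0
```

drive_tool(moves=[{"delta_pos":[1,0,0],"turn":0,"claw":0.2},{"delta_pos":[0,0,0],"turn":0,"claw":0.2}])

```text
time_s: 8.22
tcp_pos: [0.5105, -0.1094, 0.0595]
ee_rot: [[0.013, -1.0, 0.0], [-1.0, -0.013, 0.004], [-0.004, -0.0, -1.0]]
wrist_force: [-4.3, 15.4, 3.5]
gripper_width: 0.334
gripper_force: 30.0
```

Float ≈ 7.5 mm → the thin spacer. Next I open slightly and touch the outer flange with the pads to locate the knob (and so the bearing face) by feel.

drive_tool(moves=[{"delta_pos":[-1,0,0],"turn":0,"claw":0.42},{"delta_pos":[-1,0,0],"turn":0,"claw":0.42},{"delta_pos":[0,0,0],"turn":0,"claw":0.42},{"delta_pos":[0,0,0],"turn":0,"claw":0.42}])

```text
time_s: 8.72
tcp_pos: [0.5108, -0.1106, 0.0596]
ee_rot: [[0.013, -1.0, 0.0], [-1.0, -0.013, -0.0], [0.0, -0.0, -1.0]]
wrist_force: [0.7, 0.7, -0.0]
gripper_width: 0.422
gripper_force: 0.0
```

drive_tool(moves=[{"delta_pos":[1,0,0],"turn":0,"claw":0.42},{"delta_pos":[1,0,0],"turn":0,"claw":0.42},{"delta_pos":[0,0,0],"turn":0,"claw":0.42}])

```text
time_s: 9.1
tcp_pos: [0.5106, -0.1124, 0.0595]
ee_rot: [[0.013, -1.0, -0.0], [-1.0, -0.013, -0.0], [0.0, 0.0, -1.0]]
wrist_force: [0.2, 0.3, -0.2]
gripper_width: 0.422
gripper_force: 0.0
```

drive_tool(moves=[{"delta_pos":[1,0,0],"turn":0,"claw":0.42},{"delta_pos":[0,0,0],"turn":0,"claw":0.42}])

```text
time_s: 9.35
tcp_pos: [0.5107, -0.1132, 0.0595]
ee_rot: [[0.013, -1.0, 0.0], [-1.0, -0.013, 0.0], [0.0, -0.0, -1.0]]
wrist_force: [0.7, 0.3, 0.7]
gripper_width: 0.42
gripper_force: 0.0
```

drive_tool(moves=[{"delta_pos":[1,0,0],"turn":0,"claw":0.42},{"delta_pos":[0,0,0],"turn":0,"claw":0.42}])

```text
time_s: 9.6
tcp_pos: [0.5107, -0.1143, 0.0595]
ee_rot: [[0.013, -1.0, -0.0], [-1.0, -0.013, -0.0], [0.0, 0.0, -1.0]]
wrist_force: [0.2, 0.2, -0.6]
gripper_width: 0.425
gripper_force: 0.0
```

drive_tool(moves=[{"delta_pos":[1,0,0],"turn":0,"claw":0.42},{"delta_pos":[0,0,0],"turn":0,"claw":0.42}])

```text
time_s: 9.85
tcp_pos: [0.5107, -0.1153, 0.0596]
ee_rot: [[0.013, -1.0, 0.0], [-1.0, -0.013, 0.0], [-0.0, -0.0, -1.0]]
wrist_force: [-0.9, 0.5, -0.5]
gripper_width: 0.421
gripper_force: 0.0
```

drive_tool(moves=[{"delta_pos":[1,0,0],"turn":0,"claw":0.42},{"delta_pos":[0,0,0],"turn":0,"claw":0.42}])

```text
time_s: 10.1
tcp_pos: [0.5107, -0.1163, 0.0595]
ee_rot: [[0.013, -1.0, -0.0], [-1.0, -0.013, -0.0], [0.0, 0.0, -1.0]]
wrist_force: [0.2, -0.8, 0.3]
gripper_width: 0.414
gripper_force: 0.0
```

drive_tool(moves=[{"delta_pos":[1,0,0],"turn":0,"claw":0.42},{"delta_pos":[0,0,0],"turn":0,"claw":0.42}])

```text
time_s: 10.35
tcp_pos: [0.5107, -0.117, 0.0595]
ee_rot: [[0.013, -1.0, 0.0], [-1.0, -0.013, 0.0], [-0.0, -0.0, -1.0]]
wrist_force: [-0.6, 1.7, -0.4]
gripper_width: 0.423
gripper_force: 1.0
```

drive_tool(moves=[{"delta_pos":[1,0,0],"turn":0,"claw":0.42},{"delta_pos":[0,0,0],"turn":0,"claw":0.42}])

```text
time_s: 10.6
tcp_pos: [0.5107, -0.1172, 0.0595]
ee_rot: [[0.013, -1.0, 0.0], [-1.0, -0.013, 0.001], [-0.001, -0.0, -1.0]]
wrist_force: [-1.3, 6.5, 1.6]
gripper_width: 0.425
gripper_force: 3.2
```

drive_tool(moves=[{"delta_pos":[-4,0,0],"turn":0,"claw":0.42},{"delta_pos":[-4,0,0],"turn":0,"claw":0.42},{"delta_pos":[-2.5,0,0],"turn":0,"claw":0.42},{"delta_pos":[0,0,0],"turn":0,"claw":0.42}])

```text
time_s: 11.1
tcp_pos: [0.5106, -0.1077, 0.0595]
ee_rot: [[0.013, -1.0, -0.0], [-1.0, -0.013, -0.0], [0.0, 0.0, -1.0]]
wrist_force: [-1.2, -0.7, -1.0]
gripper_width: 0.419
gripper_force: 0.0
```

drive_tool(moves=[{"delta_pos":[-0.7,0,0],"turn":0,"claw":0.42},{"delta_pos":[0,0,0],"turn":0,"claw":0.42}])

```text
time_s: 11.35
tcp_pos: [0.5106, -0.1071, 0.0595]
ee_rot: [[0.013, -1.0, -0.0], [-1.0, -0.013, -0.0], [0.0, 0.0, -1.0]]
wrist_force: [0.1, -0.1, 0.3]
gripper_width: 0.422
gripper_force: 0.0
```

drive_tool(moves=[{"delta_pos":[-0.7,0,0],"turn":0,"claw":0.42},{"delta_pos":[0,0,0],"turn":0,"claw":0.42}])

```text
time_s: 11.6
tcp_pos: [0.5105, -0.1063, 0.0595]
ee_rot: [[0.013, -1.0, -0.0], [-1.0, -0.013, -0.0], [0.0, 0.0, -1.0]]
wrist_force: [-0.1, -0.1, -0.3]
gripper_width: 0.423
gripper_force: 0.0
```

drive_tool(moves=[{"delta_pos":[-0.7,0,0],"turn":0,"claw":0.42},{"delta_pos":[0,0,0],"turn":0,"claw":0.42}])

```text
time_s: 11.85
tcp_pos: [0.5106, -0.1058, 0.0596]
ee_rot: [[0.013, -1.0, -0.0], [-1.0, -0.013, -0.0], [0.0, 0.0, -1.0]]
wrist_force: [1.0, -1.7, -0.7]
gripper_width: 0.423
gripper_force: 1.0
```

drive_tool(moves=[{"delta_pos":[-0.7,0,0],"turn":0,"claw":0.42},{"delta_pos":[0,0,0],"turn":0,"claw":0.42}])

```text
time_s: 12.1
tcp_pos: [0.5105, -0.105, 0.0595]
ee_rot: [[0.013, -1.0, -0.0], [-1.0, -0.013, -0.0], [0.0, 0.0, -1.0]]
wrist_force: [-0.2, -2.6, 0.2]
gripper_width: 0.42
gripper_force: 1.3
```

Flanges felt at TCP y −0.1170 and −0.1059, so the knob centre is −0.1114 (free play 11.1 mm, as expected) and the bearing face −0.0384. I pull it right out again with the flange, then go up.

drive_tool(moves=[{"delta_pos":[4,0,0],"turn":0,"claw":0.42},{"delta_pos":[4,0,0],"turn":0,"claw":0.42},{"delta_pos":[3,0,0],"turn":0,"claw":0.42},{"delta_pos":[1,0,0],"turn":0,"claw":0.42},{"delta_pos":[1,0,0],"turn":0,"claw":0.42},{"delta_pos":[1,0,0],"turn":0,"claw":0.42},{"delta_pos":[0,0,0],"turn":0,"claw":0.42}])

```text
time_s: 12.98
tcp_pos: [0.5108, -0.1173, 0.0595]
ee_rot: [[0.013, -1.0, 0.0], [-1.0, -0.013, 0.002], [-0.002, -0.0, -1.0]]
wrist_force: [-1.3, 9.9, 0.9]
gripper_width: 0.419
gripper_force: 4.5
```

drive_tool(moves=[{"delta_pos":[1,0,0],"turn":0,"claw":0.42},{"delta_pos":[0,0,0],"turn":0,"claw":0.42}])

```text
time_s: 13.22
tcp_pos: [0.5108, -0.1175, 0.0595]
ee_rot: [[0.013, -1.0, 0.0], [-1.0, -0.013, 0.003], [-0.003, -0.0, -1.0]]
wrist_force: [-1.8, 12.6, 2.1]
gripper_width: 0.421
gripper_force: 6.5
```

drive_tool(moves=[{"delta_pos":[-4,0,0],"turn":0,"claw":0.5},{"delta_pos":[-4,0,0],"turn":0,"claw":0.6},{"delta_pos":[0,0,-20],"turn":0,"claw":0.7},{"delta_pos":[0,0,-40],"turn":0,"claw":0.7},{"delta_pos":[0,0,-40],"turn":0,"claw":0.7},{"delta_pos":[30,3.7,-20],"turn":0,"claw":0.6},{"delta_pos":[40,5,0],"turn":0,"claw":0.5},{"delta_pos":[40,5,0],"turn":0,"claw":0.5},{"delta_pos":[40,5,0],"turn":0,"claw":0.5},{"delta_pos":[40,5,0],"turn":0,"claw":0.5},{"delta_pos":[30,3,0],"turn":-0.107,"claw":0.5},{"delta_pos":[0,0,0],"turn":-0.107,"claw":0.5}])

```text
time_s: 14.72
tcp_pos: [0.4859, -0.3345, 0.179]
ee_rot: [[0.225, -0.974, -0.001], [-0.974, -0.225, -0.0], [0.0, 0.001, -1.0]]
wrist_force: [-1.4, -0.3, -0.5]
gripper_width: 0.501
gripper_force: 0.0
```

drive_tool(moves=[{"delta_pos":[0,0,0],"turn":0,"claw":0.5},{"delta_pos":[0,0,0],"turn":0,"claw":0.5}])

```text
time_s: 14.98
tcp_pos: [0.4867, -0.3321, 0.1795]
ee_rot: [[0.224, -0.975, -0.0], [-0.975, -0.224, -0.0], [-0.0, 0.0, -1.0]]
wrist_force: [0.2, 0.4, 0.3]
gripper_width: 0.503
gripper_force: 0.0
```

```bash
python3 - <<'E'
from h import *
a=cap('top'); b=cap('scene')
save('v1.png',np.vstack([cv2.resize(a['color'][195:270,215:420],(800,293),interpolation=2),cv2.resize(b['color'][130:280,250:450],(400,300),interpolation=2).repeat(1,0) if 0 else cv2.resize(b['color'][140:275,220:580],(800,300),interpolation=2)]))
E
```

```text
(no output)
```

View pics/v1.png

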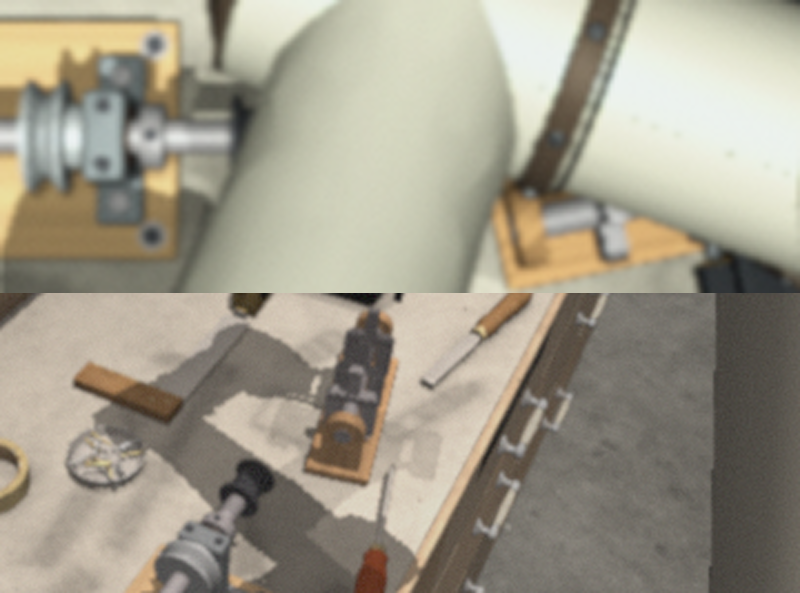

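The scene crop shows the knob pulled out (245,490) and the rack clear; the gripper hangs just above the crop. The gap is visible between bearing and collar (~127–137, 135). Descend onto the thin spacer's tab.

drive_tool(moves=[{"delta_pos":[0,0,25],"turn":0,"claw":0.5},{"delta_pos":[0,0,25],"turn":0,"claw":0.5},{"delta_pos":[0,0,20],"turn":0,"claw":0.5},{"delta_pos":[0,0,12],"turn":0,"claw":0.5},{"delta_pos":[0,0,8],"turn":0,"claw":0.5},{"delta_pos":[0,0,1.5],"turn":0,"claw":0.5},{"delta_pos":[0,0,0],"turn":0,"claw":0.5}])

```text
time_s: 15.95
tcp_pos: [0.4872, -0.3324, 0.0886]
ee_rot: [[0.225, -0.974, 0.001], [-0.974, -0.225, -0.0], [0.001, -0.001, -1.0]]
wrist_force: [0.3, -0.2, 0.4]
gripper_width: 0.501
gripper_force: 0.0
```

drive_tool(moves=[{"delta_pos":[0,0,0],"turn":0,"claw":0.35},{"delta_pos":[0,0,0],"turn":0,"claw":0.25},{"delta_pos":[0,0,0],"turn":0,"claw":0.1},{"delta_pos":[0,0,0],"turn":0,"claw":0.05},{"delta_pos":[0,0,0],"turn":0,"claw":0.05},{"delta_pos":[0,0,0],"turn":0,"claw":0.05}])

```text
time_s: 16.7
tcp_pos: [0.4868, -0.3323, 0.0881]
ee_rot: [[0.225, -0.974, 0.0], [-0.974, -0.225, -0.0], [0.0, -0.0, -1.0]]
wrist_force: [-0.5, 0.1, -0.1]
gripper_width: 0.16
gripper_force: 30.0
```

Gripped at 13.9 mm: the tab. Lift and carry over the bare shaft.

drive_tool(moves=[{"delta_pos":[0,0,-10],"turn":0,"claw":0.05},{"delta_pos":[0,0,-20],"turn":0,"claw":0.05},{"delta_pos":[0,0,-28],"turn":0,"claw":0.05},{"delta_pos":[0,0,-28],"turn":0,"claw":0.05},{"delta_pos":[0,0,-26],"turn":0,"claw":0.05},{"delta_pos":[0,0,0],"turn":0.107,"claw":0.05},{"delta_pos":[0,0,0],"turn":0.107,"claw":0.05}])

```text
time_s: 17.58
tcp_pos: [0.4868, -0.3322, 0.2011]
ee_rot: [[0.009, -1.0, 0.001], [-1.0, -0.009, -0.0], [0.0, -0.001, -1.0]]
wrist_force: [-0.4, 0.3, -0.9]
gripper_width: 0.156
gripper_force: 30.0
```

drive_tool(moves=[{"delta_pos":[-20,-2,0],"turn":0,"claw":0.05},{"delta_pos":[-36,-4,0],"turn":0,"claw":0.05},{"delta_pos":[-36,-4,0],"turn":0,"claw":0.05},{"delta_pos":[-36,-4,0],"turn":0,"claw":0.05},{"delta_pos":[-36,-4,0],"turn":0,"claw":0.05},{"delta_pos":[-36,-4,0],"turn":0,"claw":0.05},{"delta_pos":[-34,-3,0],"turn":0,"claw":0.05},{"delta_pos":[-20,-2,0],"turn":0,"claw":0.05},{"delta_pos":[0,0,0],"turn":0,"claw":0.05},{"delta_pos":[0,0,0],"turn":0,"claw":0.05},{"delta_pos":[0,0,0],"turn":0,"claw":0.05}])

```text
time_s: 18.95
tcp_pos: [0.5103, -0.0784, 0.2001]
ee_rot: [[0.012, -1.0, -0.0], [-1.0, -0.012, -0.0], [0.0, 0.0, -1.0]]
wrist_force: [-0.7, -0.4, -0.8]
gripper_width: 0.157
gripper_force: 30.0
```

drive_tool(moves=[{"delta_pos":[0,0,20],"turn":0,"claw":0.05},{"delta_pos":[0,0,20],"turn":0,"claw":0.05},{"delta_pos":[0,0,10],"turn":0,"claw":0.05},{"delta_pos":[0,0,5],"turn":0,"claw":0.05},{"delta_pos":[0,0,5],"turn":0,"claw":0.05},{"delta_pos":[0,0,0],"turn":0,"claw":0.05}])

```text
time_s: 19.7
tcp_pos: [0.5105, -0.078, 0.1401]
ee_rot: [[0.013, -1.0, 0.0], [-1.0, -0.013, 0.0], [-0.0, -0.0, -1.0]]
wrist_force: [-0.4, 0.6, 0.5]
gripper_width: 0.153
gripper_force: 30.0
```

drive_tool(moves=[{"delta_pos":[0,0,8],"turn":0,"claw":0.05},{"delta_pos":[0,0,8],"turn":0,"claw":0.05},{"delta_pos":[0,0,8],"turn":0,"claw":0.05},{"delta_pos":[0,0,5],"turn":0,"claw":0.05},{"delta_pos":[0,0,0],"turn":0,"claw":0.05}])

```text
time_s: 20.32
tcp_pos: [0.5103, -0.078, 0.1105]
ee_rot: [[0.013, -1.0, -0.001], [-1.0, -0.013, -0.0], [0.0, 0.001, -1.0]]
wrist_force: [0.4, 0.5, -0.7]
gripper_width: 0.155
gripper_force: 30.0
```

```bash
python3 - <<'E'
from h import *
b=cap('scene'); save('v2.png',cv2.resize(b['color'][150:310,250:410],(600,600),interpolation=2))
E
```

```text
(no output)
```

View pics/v2.png

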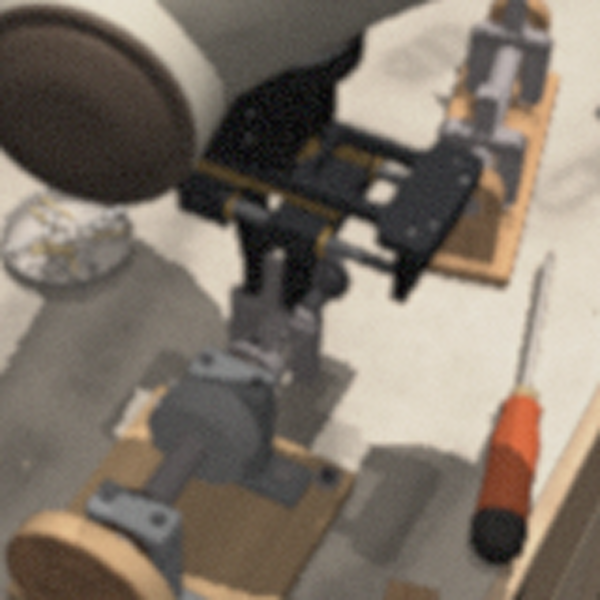

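The spacer straddles the shaft at (270,330), upright, with the rack's other two still hung. Now feel for the knob's inner flange, outwards.

drive_tool(moves=[{"delta_pos":[4,0,0],"turn":0,"claw":0.05},{"delta_pos":[4,0,0],"turn":0,"claw":0.05},{"delta_pos":[0,0,0],"turn":0,"claw":0.05},{"delta_pos":[0,0,0],"turn":0,"claw":0.05}])

```text
time_s: 20.88
tcp_pos: [0.5106, -0.086, 0.1111]
ee_rot: [[0.013, -1.0, 0.0], [-1.0, -0.013, 0.0], [-0.0, -0.0, -1.0]]
wrist_force: [-0.9, 0.0, -0.6]
gripper_width: 0.156
gripper_force: 30.0
```

drive_tool(moves=[{"delta_pos":[0.7,0,0],"turn":0,"claw":0.05},{"delta_pos":[0,0,0],"turn":0,"claw":0.05}])

```text
time_s: 21.12
tcp_pos: [0.5106, -0.0866, 0.1111]
ee_rot: [[0.013, -1.0, 0.0], [-1.0, -0.013, 0.0], [-0.0, -0.0, -1.0]]
wrist_force: [0.4, -0.2, -1.2]
gripper_width: 0.155
gripper_force: 30.0
```

drive_tool(moves=[{"delta_pos":[0.7,0,0],"turn":0,"claw":0.05},{"delta_pos":[0,0,0],"turn":0,"claw":0.05}])

```text
time_s: 21.38
tcp_pos: [0.5106, -0.0873, 0.1111]
ee_rot: [[0.013, -1.0, -0.0], [-1.0, -0.013, 0.0], [-0.0, 0.0, -1.0]]
wrist_force: [0.7, 0.1, -1.0]
gripper_width: 0.154
gripper_force: 30.0
```

drive_tool(moves=[{"delta_pos":[0.7,0,0],"turn":0,"claw":0.05},{"delta_pos":[0,0,0],"turn":0,"claw":0.05}])

```text
time_s: 21.62
tcp_pos: [0.5106, -0.0881, 0.111]
ee_rot: [[0.013, -1.0, -0.0], [-1.0, -0.013, -0.0], [0.0, 0.0, -1.0]]
wrist_force: [-1.1, 0.0, -1.0]
gripper_width: 0.15
gripper_force: 30.0
```

drive_tool(moves=[{"delta_pos":[0.7,0,0],"turn":0,"claw":0.05},{"delta_pos":[0,0,0],"turn":0,"claw":0.05}])

```text
time_s: 21.88
tcp_pos: [0.5106, -0.0888, 0.1111]
ee_rot: [[0.013, -1.0, -0.0], [-1.0, -0.013, -0.0], [0.0, 0.0, -1.0]]
wrist_force: [0.1, -0.5, -0.2]
gripper_width: 0.156
gripper_force: 30.0
```

drive_tool(moves=[{"delta_pos":[0.7,0,0],"turn":0,"claw":0.05},{"delta_pos":[0,0,0],"turn":0,"claw":0.05}])

```text
time_s: 22.12
tcp_pos: [0.5106, -0.0895, 0.111]
ee_rot: [[0.013, -1.0, -0.0], [-1.0, -0.013, -0.0], [0.0, 0.0, -1.0]]
wrist_force: [0.3, 0.0, -0.9]
gripper_width: 0.153
gripper_force: 30.0
```

drive_tool(moves=[{"delta_pos":[0.7,0,0],"turn":0,"claw":0.05},{"delta_pos":[0,0,0],"turn":0,"claw":0.05}])

```text
time_s: 22.38
tcp_pos: [0.5107, -0.0899, 0.1111]
ee_rot: [[0.013, -1.0, 0.0], [-1.0, -0.013, 0.0], [-0.0, -0.0, -1.0]]
wrist_force: [-0.1, 1.4, 0.2]
gripper_width: 0.15
gripper_force: 30.0
```

drive_tool(moves=[{"delta_pos":[0.7,0,0],"turn":0,"claw":0.05},{"delta_pos":[0,0,0],"turn":0,"claw":0.05}])

```text
time_s: 22.62
tcp_pos: [0.5107, -0.0903, 0.1111]
ee_rot: [[0.013, -1.0, 0.0], [-1.0, -0.013, 0.001], [-0.001, -0.0, -1.0]]
wrist_force: [-0.9, 4.5, 0.9]
gripper_width: 0.155
gripper_force: 30.0
```

Flange felt at TCP y −0.0898. Target TCP y = −0.0430, x ≈ 0.5097. Lift and go across.

drive_tool(moves=[{"delta_pos":[-4,0,0],"turn":0,"claw":0.05},{"delta_pos":[-4,0,0],"turn":0,"claw":0.05},{"delta_pos":[0,0,-10],"turn":0,"claw":0.05},{"delta_pos":[0,0,-20],"turn":0,"claw":0.05},{"delta_pos":[0,0,-20],"turn":0,"claw":0.05},{"delta_pos":[0,0,-17],"turn":0,"claw":0.05},{"delta_pos":[-14,0.3,0],"turn":0,"claw":0.05},{"delta_pos":[-14,0.3,0],"turn":0,"claw":0.05},{"delta_pos":[-12,0,0],"turn":0,"claw":0.05},{"delta_pos":[0,0,0],"turn":0,"claw":0.05},{"delta_pos":[0,0,0],"turn":0,"claw":0.05}])

```text
time_s: 24.0
tcp_pos: [0.5093, -0.0426, 0.1778]
ee_rot: [[0.014, -1.0, -0.001], [-1.0, -0.014, -0.0], [0.0, 0.001, -1.0]]
wrist_force: [0.0, -0.1, -0.7]
gripper_width: 0.153
gripper_force: 30.0
```

drive_tool(moves=[{"delta_pos":[0,0,0],"turn":0,"claw":0.05}])

```text
time_s: 24.12
tcp_pos: [0.5094, -0.043, 0.1779]
ee_rot: [[0.013, -1.0, -0.0], [-1.0, -0.013, -0.0], [0.0, 0.0, -1.0]]
wrist_force: [0.8, -0.2, -0.2]
gripper_width: 0.154
gripper_force: 30.0
```

drive_tool(moves=[{"delta_pos":[0,0,7],"turn":0,"claw":0.05},{"delta_pos":[0,0,5],"turn":0,"claw":0.05},{"delta_pos":[0,0,0],"turn":0,"claw":0.05},{"delta_pos":[0,0,0],"turn":0,"claw":0.05}])

```text
time_s: 24.62
tcp_pos: [0.5095, -0.0429, 0.166]
ee_rot: [[0.013, -1.0, 0.0], [-1.0, -0.013, -0.0], [0.0, -0.0, -1.0]]
wrist_force: [0.0, -0.5, -0.5]
gripper_width: 0.153
gripper_force: 30.0
```

drive_tool(moves=[{"delta_pos":[0,0,2],"turn":0,"claw":0.05},{"delta_pos":[0,0,2],"turn":0,"claw":0.05},{"delta_pos":[0,0,0],"turn":0,"claw":0.05}])

```text
time_s: 25.0
tcp_pos: [0.5093, -0.0428, 0.1619]
ee_rot: [[0.013, -1.0, -0.0], [-1.0, -0.013, -0.0], [0.0, 0.0, -1.0]]
wrist_force: [0.0, 1.3, -0.9]
gripper_width: 0.156
gripper_force: 30.0
```

drive_tool(moves=[{"delta_pos":[0,0,2],"turn":0,"claw":0.05},{"delta_pos":[0,0,2],"turn":0,"claw":0.05},{"delta_pos":[0,0,0],"turn":0,"claw":0.05}])

```text
time_s: 25.38
tcp_pos: [0.5093, -0.0428, 0.1578]
ee_rot: [[0.013, -1.0, -0.0], [-1.0, -0.013, -0.0], [0.0, 0.0, -1.0]]
wrist_force: [-0.7, -0.4, -1.2]
gripper_width: 0.153
gripper_force: 30.0
```

Leg tips now below the bearing top level (≈0.092) and no contact force; keep going in small steps.

drive_tool(moves=[{"delta_pos":[0,0,2],"turn":0,"claw":0.05},{"delta_pos":[0,0,2],"turn":0,"claw":0.05},{"delta_pos":[0,0,2],"turn":0,"claw":0.05},{"delta_pos":[0,0,0],"turn":0,"claw":0.05}])

```text
time_s: 25.88
tcp_pos: [0.5093, -0.0429, 0.1518]
ee_rot: [[0.013, -1.0, -0.0], [-1.0, -0.013, -0.0], [0.0, 0.0, -1.0]]
wrist_force: [-0.4, 0.4, -0.8]
gripper_width: 0.154
gripper_force: 30.0
```

drive_tool(moves=[{"delta_pos":[0,0,3],"turn":0,"claw":0.05},{"delta_pos":[0,0,3],"turn":0,"claw":0.05},{"delta_pos":[0,0,0],"turn":0,"claw":0.05}])

```text
time_s: 26.25
tcp_pos: [0.5092, -0.0429, 0.1457]
ee_rot: [[0.013, -1.0, -0.001], [-1.0, -0.013, -0.0], [0.0, 0.001, -1.0]]
wrist_force: [1.4, 1.1, 0.2]
gripper_width: 0.157
gripper_force: 30.0
```

drive_tool(moves=[{"delta_pos":[0,0,4],"turn":0,"claw":0.05},{"delta_pos":[0,0,4],"turn":0,"claw":0.05},{"delta_pos":[0,0,0],"turn":0,"claw":0.05}])

```text
time_s: 26.62
tcp_pos: [0.5091, -0.0429, 0.1376]
ee_rot: [[0.013, -1.0, -0.001], [-1.0, -0.013, -0.0], [0.0, 0.001, -1.0]]
wrist_force: [-0.4, 0.1, -0.1]
gripper_width: 0.156
gripper_force: 30.0
```

drive_tool(moves=[{"delta_pos":[0,-0.4,5],"turn":0,"claw":0.05},{"delta_pos":[0,0,6],"turn":0,"claw":0.05},{"delta_pos":[0,0,6],"turn":0,"claw":0.05},{"delta_pos":[0,0,6],"turn":0,"claw":0.05},{"delta_pos":[0,0,4],"turn":0,"claw":0.05},{"delta_pos":[0,0,0],"turn":0,"claw":0.05}])

```text
time_s: 27.38
tcp_pos: [0.5096, -0.0429, 0.1106]
ee_rot: [[0.013, -1.0, -0.001], [-1.0, -0.013, -0.0], [0.0, 0.001, -1.0]]
wrist_force: [0.3, -0.7, -0.6]
gripper_width: 0.153
gripper_force: 30.0
```

drive_tool(moves=[{"delta_pos":[0,0,2],"turn":0,"claw":0.05},{"delta_pos":[0,0,2],"turn":0,"claw":0.05},{"delta_pos":[0,0,1.5],"turn":0,"claw":0.05},{"delta_pos":[0,0,0],"turn":0,"claw":0.05}])

```text
time_s: 27.88
tcp_pos: [0.5098, -0.0428, 0.1054]
ee_rot: [[0.013, -1.0, -0.0], [-1.0, -0.013, -0.0], [0.0, 0.0, -1.0]]
wrist_force: [0.3, 0.5, -1.5]
gripper_width: 0.151
gripper_force: 30.0
```

drive_tool(moves=[{"delta_pos":[0,0,1],"turn":0,"claw":0.05},{"delta_pos":[0,0,0.7],"turn":0,"claw":0.05},{"delta_pos":[0,0,0],"turn":0,"claw":0.05}])

```text
time_s: 28.25
tcp_pos: [0.5099, -0.0428, 0.1041]
ee_rot: [[0.013, -1.0, 0.0], [-1.0, -0.013, -0.0], [0.0, -0.0, -1.0]]
wrist_force: [-1.0, 0.5, 1.0]
gripper_width: 0.151
gripper_force: 30.0
```

drive_tool(moves=[{"delta_pos":[0,0,0],"turn":0,"claw":0.2},{"delta_pos":[0,0,0],"turn":0,"claw":0.3},{"delta_pos":[0,0,0],"turn":0,"claw":0.4},{"delta_pos":[0,0,-10],"turn":0,"claw":0.5},{"delta_pos":[0,0,-20],"turn":0,"claw":0.6},{"delta_pos":[0,0,-30],"turn":0,"claw":0.7},{"delta_pos":[20,0,-20],"turn":0,"claw":0.8},{"delta_pos":[24,0,0],"turn":0,"claw":0.8},{"delta_pos":[24,0,0],"turn":0,"claw":0.8},{"delta_pos":[0,0,0],"turn":0,"claw":0.8}])

```text
time_s: 29.5
tcp_pos: [0.5108, -0.1118, 0.1845]
ee_rot: [[0.011, -1.0, 0.001], [-1.0, -0.011, -0.0], [0.0, -0.001, -1.0]]
wrist_force: [-0.1, -0.2, 0.3]
gripper_width: 0.796
gripper_force: 0.0
```

```bash
python3 - <<'E'
from h import *
s=monitor.sense();print(s['time_s'],s['tcp_pos'],s['wrist_force'])
b=cap('scene');t=cap('top')
for n,c in(('top',t),('scene',b)):
  P=cloud(c).reshape(-1,3)
  m=(abs(P[:,0]-.51)<.03)&(P[:,1]<-.02)&(P[:,1]>-.06)&(P[:,2]>.11)&(P[:,2]<.14)
  print(n,m.sum(),P[m].mean(0).round(4) if m.any() else '',P[m].max(0).round(4) if m.any() else '')
save('v3.png',np.hstack([cv2.resize(b['color'][180:310,260:380],(400,433),interpolation=2),cv2.resize(t['color'][190:270,220:300],(400,433),interpolation=2)]))
E
```

```text
29.5 [ 0.51075862 -0.11184197  0.1844961 ] [-0.12872853 -0.16195477  0.25679075]
top 0  
scene 60 [ 0.5104 -0.0391  0.1218] [ 0.5176 -0.0358  0.1314]
```

View pics/v3.png

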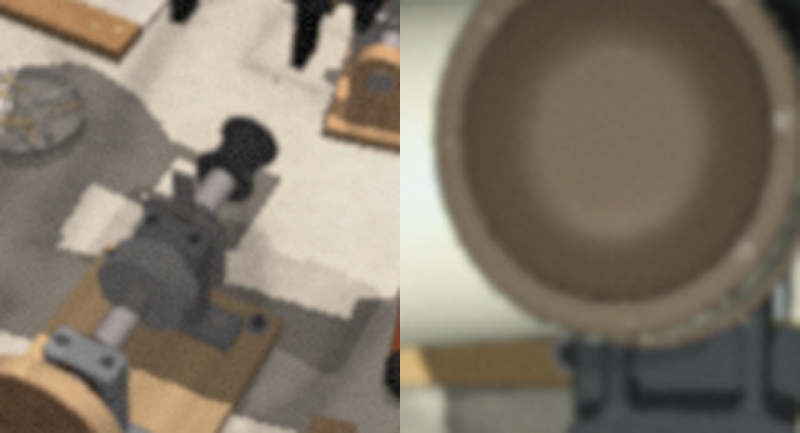

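The spacer's tab stands upright behind the bearing at (183,192), top at 0.131 m as it should be. Now the knob again.

drive_tool(moves=[{"delta_pos":[0,0,25],"turn":0,"claw":0.8},{"delta_pos":[0,0,40],"turn":0,"claw":0.8},{"delta_pos":[0,0,40],"turn":0,"claw":0.8},{"delta_pos":[0,0,20],"turn":0,"claw":0.8},{"delta_pos":[0,0,0],"turn":0,"claw":0.8},{"delta_pos":[0,0,0],"turn":0,"claw":0.6},{"delta_pos":[0,0,0],"turn":0,"claw":0.45},{"delta_pos":[0,0,0],"turn":0,"claw":0.35},{"delta_pos":[0,0,0],"turn":0,"claw":0.2},{"delta_pos":[0,0,0],"turn":0,"claw":0.2},{"delta_pos":[0,0,0],"turn":0,"claw":0.2},{"delta_pos":[0,0,0],"turn":0,"claw":0.2}])

```text
time_s: 31.1
tcp_pos: [0.5104, -0.1109, 0.059]
ee_rot: [[0.013, -1.0, -0.001], [-1.0, -0.013, -0.0], [0.0, 0.001, -1.0]]
wrist_force: [-1.8, 0.7, 3.4]
gripper_width: 0.34
gripper_force: 30.0
```

drive_tool(moves=[{"delta_pos":[-1,0,0],"turn":0,"claw":0.2},{"delta_pos":[0,0,0],"turn":0,"claw":0.2}])

```text
time_s: 31.35
tcp_pos: [0.5105, -0.1102, 0.0591]
ee_rot: [[0.013, -1.0, -0.001], [-1.0, -0.013, -0.001], [0.0, 0.001, -1.0]]
wrist_force: [-2.8, -2.0, 3.9]
gripper_width: 0.335
gripper_force: 30.0
```

drive_tool(moves=[{"delta_pos":[-1,0,0],"turn":0,"claw":0.2},{"delta_pos":[0,0,0],"turn":0,"claw":0.2}])

```text
time_s: 31.6
tcp_pos: [0.5104, -0.109, 0.059]
ee_rot: [[0.013, -1.0, -0.001], [-1.0, -0.013, -0.0], [0.0, 0.001, -1.0]]
wrist_force: [-3.3, -2.3, 5.4]
gripper_width: 0.334
gripper_force: 30.0
```

drive_tool(moves=[{"delta_pos":[-1,0,0],"turn":0,"claw":0.2},{"delta_pos":[0,0,0],"turn":0,"claw":0.2}])

```text
time_s: 31.85
tcp_pos: [0.5104, -0.1087, 0.059]
ee_rot: [[0.013, -1.0, -0.001], [-1.0, -0.013, -0.001], [0.001, 0.001, -1.0]]
wrist_force: [-2.2, -5.7, 4.3]
gripper_width: 0.336
gripper_force: 30.0
```

drive_tool(moves=[{"delta_pos":[-1,0,0],"turn":0,"claw":0.2},{"delta_pos":[0,0,0],"turn":0,"claw":0.2}])

```text
time_s: 32.1
tcp_pos: [0.5104, -0.1086, 0.059]
ee_rot: [[0.013, -1.0, -0.001], [-1.0, -0.013, -0.002], [0.002, 0.001, -1.0]]
wrist_force: [-1.7, -10.7, 4.4]
gripper_width: 0.337
gripper_force: 30.0
```

drive_tool(moves=[{"delta_pos":[-1,0,0],"turn":0,"claw":0.2},{"delta_pos":[0,0,0],"turn":0,"claw":0.2},{"delta_pos":[0,0,0],"turn":0,"claw":0.2},{"delta_pos":[0,0,0],"turn":0,"claw":0.2}])

```text
time_s: 32.6
tcp_pos: [0.5104, -0.1086, 0.059]
ee_rot: [[0.013, -1.0, -0.001], [-1.0, -0.013, -0.003], [0.003, 0.001, -1.0]]
wrist_force: [-0.7, -14.8, 3.8]
gripper_width: 0.331
gripper_force: 30.0
```

drive_tool(moves=[{"delta_pos":[1,0,0],"turn":0,"claw":0.2},{"delta_pos":[1,0,0],"turn":0,"claw":0.2},{"delta_pos":[0,0,0],"turn":0,"claw":0.2},{"delta_pos":[0,0,0],"turn":0,"claw":0.45},{"delta_pos":[0,0,0],"turn":0,"claw":0.7},{"delta_pos":[0,0,0],"turn":0,"claw":0.8},{"delta_pos":[0,0,-15],"turn":0,"claw":0.8},{"delta_pos":[0,0,-40],"turn":0,"claw":0.8},{"delta_pos":[0,0,-40],"turn":0,"claw":0.8},{"delta_pos":[40,20,-30],"turn":0,"claw":0.8},{"delta_pos":[40,20,0],"turn":0,"claw":0.8},{"delta_pos":[0,0,0],"turn":0,"claw":0.8}])

```text
time_s: 34.1
tcp_pos: [0.4708, -0.19, 0.1854]
ee_rot: [[0.01, -1.0, 0.002], [-1.0, -0.01, -0.0], [0.0, -0.002, -1.0]]
wrist_force: [0.2, 0.4, 0.9]
gripper_width: 0.799
gripper_force: 0.0
```

drive_tool(moves=[{"delta_pos":[40,20,0],"turn":0,"claw":0.8},{"delta_pos":[0,0,0],"turn":0,"claw":0.8},{"delta_pos":[0,0,0],"turn":0,"claw":0.8}])

```text
time_s: 34.48
tcp_pos: [0.4527, -0.2282, 0.1842]
ee_rot: [[0.013, -1.0, 0.001], [-1.0, -0.013, -0.0], [0.0, -0.001, -1.0]]
wrist_force: [0.2, 0.3, 0.2]
gripper_width: 0.797
gripper_force: 0.0
```

```bash
python3 - <<'E'
from h import *
b=cap('scene');t=cap('top')
save('v4.png',np.hstack([cv2.resize(b['color'][140:310,260:420],(400,425),interpolation=2),cv2.resize(t['color'][190:270,220:295],(400,425),interpolation=2)]))
E
```

```text
(no output)
```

View pics/v4.png

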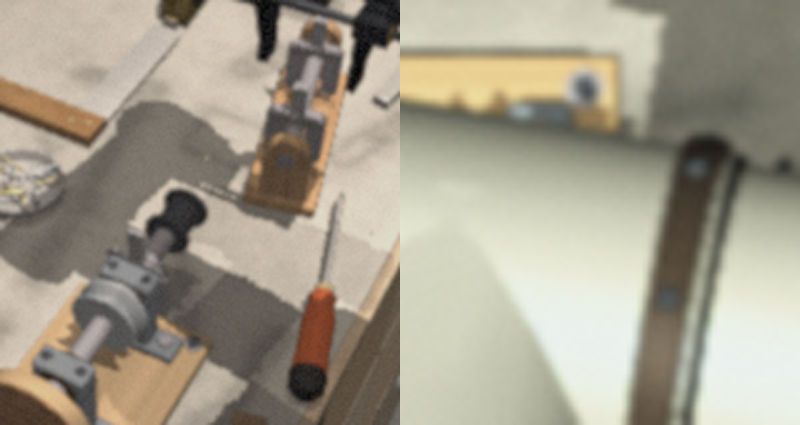

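The spacer stands upright at (138,240), with the two others still on the rack at (300,125) and (315,60), and the gripper is clear. Hand in.

```bash
python3 -c "
from h import *
print(ticket.finish_job())"
```

```text
the job is handed in; nothing more can be done
None
```

I handed the job in with the 5 mm spacer nipped between bearing and collar. The end float felt about 7.5 mm, too little for the 8 mm spacer, and about 2.3 mm is left; the other two spacers are still on the rack, and the hand-in returned no verdict.

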